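# Heft the emptied tipping bins and re-tip those still holding fruit

## Task

The three hooded tipping bins have already been emptied once, but loquats lodge unseen inside: one or two of the bins still hold fruit. Feel the weight of each bin by nudging its red crossbar a little, then push every bin that still holds fruit right over onto its stop, so that its fruit rolls out and lies in the catch pan, and leave it tipped over; a bin that is empty must be left standing level. Do not shift the cards, caliper or scissors.

Things in the scene. Friction and masses are not known exactly. Their poses are not given: they have to be found in the camera images.
- tilt_a (a joint): tilt of bin a about its axle, rad: 0 = level, resting on its prop; grows as the crossbar is pushed away from the robot; stop at 1.18. Below about 0.85 the bin falls back level by itself; past about 0.95 it topples onto the stop and stays there. Fruit inside starts to roll at 0.3 or more and is out by 0.7. Hinge friction negligible.
- bar_a (a point): centre of bin a's red crossbar: round, 10 mm thick, 68 mm free between two posts, along the point's y; point x points away from the robot, the way the bin pours. Level: 190 mm above the table, right above the axle by 100 mm, 27 mm over the hood, which lies under and behind it (robot side). It swings forward and down on a 100 mm arc about the axle.
- bin_a: green hooded bin a, 160x81x61 mm, open only at the end away from the robot (inside not visible). Holding it just off its rest takes a level push at the crossbar of about 1.1 N empty, at least 0.6 N more with fruit in it (none to three loquats, 0.08 to 0.095 kg, 66 mm, three in all). Frame on the axle, 90 mm above the table, 22 mm behind the mouth; x to the mouth, z up.
- unit_a: fixed stand of bin a with its white catch pan, 134x92 mm, walls up to 75 mm above the table, below and beyond the axle. Frame at table height, 45 mm nearer the robot than the axle (under the level bin); the pan's middle lies 103 mm along its x.
- tilt_b (a joint): tilt of bin b about its axle, rad: 0 = level, resting on its prop; grows as the crossbar is pushed away from the robot; stop at 1.18. Below about 0.85 the bin falls back level by itself; past about 0.95 it topples onto the stop and stays there. Fruit inside starts to roll at 0.3 or more and is out by 0.7. Hinge friction negligible.
- bar_b (a point): centre of bin b's red crossbar: round, 10 mm thick, 68 mm free between two posts, along the point's y; point x points away from the robot, the way the bin pours. Level: 190 mm above the table, right above the axle by 100 mm, 27 mm over the hood, which lies under and behind it (robot side). It swings forward and down on a 100 mm arc about the axle.
- bin_b: green hooded bin b, 160x81x61 mm, open only at the end away from the robot (inside not visible). Holding it just off its rest takes a level push at the crossbar of about 1.1 N empty, at least 0.6 N more with fruit in it (none to three loquats, 0.08 to 0.095 kg, 66 mm, three in all). Frame on the axle, 90 mm above the table, 22 mm behind the mouth; x to the mouth, z up.
- unit_b: fixed stand of bin b with its white catch pan, 134x92 mm, walls up to 75 mm above the table, below and beyond the axle. Frame at table height, 45 mm nearer the robot than the axle (under the level bin); the pan's middle lies 103 mm along its x.
- tilt_c (a joint): tilt of bin c about its axle, rad: 0 = level, resting on its prop; grows as the crossbar is pushed away from the robot; stop at 1.18. Below about 0.85 the bin falls back level by itself; past about 0.95 it topples onto the stop and stays there. Fruit inside starts to roll at 0.3 or more and is out by 0.7. Hinge friction negligible.
- bar_c (a point): centre of bin c's red crossbar: round, 10 mm thick, 68 mm free between two posts, along the point's y; point x points away from the robot, the way the bin pours. Level: 190 mm above the table, right above the axle by 100 mm, 27 mm over the hood, which lies under and behind it (robot side). It swings forward and down on a 100 mm arc about the axle.
- bin_c: green hooded bin c, 160x81x61 mm, open only at the end away from the robot (inside not visible). Holding it just off its rest takes a level push at the crossbar of about 1.1 N empty, at least 0.6 N more with fruit in it (none to three loquats, 0.08 to 0.095 kg, 66 mm, three in all). Frame on the axle, 90 mm above the table, 22 mm behind the mouth; x to the mouth, z up.
- unit_c: fixed stand of bin c with its white catch pan, 134x92 mm, walls up to 75 mm above the table, below and beyond the axle. Frame at table height, 45 mm nearer the robot than the axle (under the level bin); the pan's middle lies 103 mm along its x.
- cards: bystander: banded stack of grey size cards, 65x90x21 mm, origin under its centre
- caliper: bystander: caliper, 57x185x15 mm, lying flat, origin under its centre
- scissors: bystander: blue-handled scissors, 87x199x9 mm, lying flat, origin under its centre

How it is judged (in metres and radians):
At the end, for the whole second after the job is handed in: Each bin that held fruit lies on its stop (tilt over 1.1 rad) with its fruit in its own pan (leaning on the bin with under 0.5 N at most); each empty bin stands level (tilt under 0.06 rad), its pan empty; all three loquats (0.75 to 0.95 N each) lie in the pans (((value of joint tilt_a above 1.1 rad and contact force between unit_a and anything else above 0.5 N) or (value of joint tilt_a below 0.06 rad and contact force between unit_a and anything else below 0.1 N)) and ((value of joint tilt_b above 1.1 rad and contact force between unit_b and anything else above 0.5 N) or (value of joint tilt_b below 0.06 rad and contact force between unit_b and anything else below 0.1 N)) and ((value of joint tilt_c above 1.1 rad and contact force between unit_c and anything else above 0.5 N) or (value of joint tilt_c below 0.06 rad and contact force between unit_c and anything else below 0.1 N)) and contact force between each of bin_a, bin_b, bin_c and anything else below 0.5 N and (contact force between any of unit_a, unit_b, unit_c and anything else above 2 N or (contact force between unit_a and anything else above 1.4 N and contact force between unit_b and anything else above 0.5 N) or (contact force between unit_a and anything else above 1.4 N and contact force between unit_c and anything else above 0.5 N) or (contact force between unit_b and anything else above 1.4 N and contact force between unit_a and anything else above 0.5 N) or (contact force between unit_b and anything else above 1.4 N and contact force between unit_c and anything else above 0.5 N) or (contact force between unit_c and anything else above 1.4 N and contact force between unit_a and anything else above 0.5 N) or (contact force between unit_c and anything else above 1.4 N and contact force between unit_b and anything else above 0.5 N))); the robot touches nothing.
It fails at once if the cards, caliper or scissors are shifted by more than 3 cm (distance of any of cards, caliper, scissors from where it was at the start of the episode above 0.03 m).
It also fails if it takes over 64 s, if anything falls off the work surface, if the arm or the gripper's body presses on something with over 40 N, if the wrist force passes 120 N, or if a joint passes its speed limit or range.

## Robot

A 6-joint arm with a two-finger parallel gripper is mounted at the origin on a cart in front of the work surface, level with it; the furniture and walls round the work are solid. World frame = base frame: x ahead of the robot, y to its left, z up, the work surface at z = 0. Lengths are in mm, angles in rad, forces in N, time in s.
With the tool pointing down it reaches from about 350 to 975 mm from the base axis. Payload 7.1 kg.
Tool frame: the origin (TCP) lies at the very end of the fingers, on their centre line; the grasp point (between the pads) lies ctrl.hold_point_z behind it (ctrl.hold_point_z is the distance from the TCP to the grasp point, in mm); z points along the fingers, y is the line along which they close (so a half turn about z gives the same grasp; the last joint's range is limited). The gripper opens to 88 mm and grips with 3 to 60 N. Pads are 20 mm wide; open, the fingers measure 115 mm over their backs; the gripper's body (75 mm by 178 mm) begins 61 mm behind the grasp point.
Start: joints at [-1.16, 0.423, 1.63, -0, 1.089, -0.019], TCP at [260.445, -568.131, 222.675] pointing down, gripper open.
Joint ranges: [-3, 3], [-0.9, 2.11], [0.09, 2.58], [-1.31, 4.45], [0.11, 2.69], [-2.54, 2.54]. Speed limits (rad/s): [2.39, 2.39, 3.01, 3.14, 3.14, 3.14].

## Interface

Orientations are given as a rotation vector (axis times angle).
In Python, from workcell import ctrl gives the robot as it stands. The module is installed in compiled form; this text tells all that it offers.
- The arm moves only by the shell command python3 -m creep 'ROWS'. ROWS is JSON, a list of rows, each an object with "translation": the shift along the tool's x, y, z in mm, a list of three; "angular": the turn, a rotation vector about the tool's x, y, z in rad, a list of three; "jaw": the opening, from 0 (shut) to 1 (fully open). A call has exactly 8 rows; each row is the pose to reach, as a shift and turn from the pose commanded when the call began, along the tool's axes at that moment; what a row does not reach only later rows make up. A row lasts 1/8 s, in which the tool goes at most 62.5 mm and 10.7 degrees, less where a joint would pass 70% of its speed; a pose out of reach is approached as far as the arm can. A call with a gripper value outside its range is refused whole. The fingers move at their own pace and stop on an object; the grip force is fixed at half the most. Time passes only in rows, so rows that repeat a pose let the fingers close, or fill a call up. It gives the time, the measured TCP pose, the force, the opening and the grip force at its end, in the units of the state.
- ctrl.get_obs(): the state, without advancing time (a new reading comes with each control period).
- ctrl.get_image(name): name is "scene" or "side" or "wrist"; returns the picture (480x640x3 uint8, red, green, blue); there is no depth.
- ctrl.camera_info(name): a dict with "camera_matrix" (3x3 intrinsics, pixels), "world_from_camera" (4x4, takes a point from camera to world coordinates). Camera axes: x right, y up, looking along -z (the intrinsics and any distortion apply to the point x, -y, -z); pixel columns grow to the right and rows downward; lengths in mm; the calibration is good to about 2 mm. A picture is of the moment at which its call begins: read the wrist's pose just before it. camera_info takes no time and is no camera call; for the wrist camera it gives the pose at the moment of the call.
- ctrl.close_job(): hands the job in; it is judged then, once.
Trained networks look in the newest picture that a camera, given by its name, has taken for a name from the list of things; names that differ only in an ending like _2 or _b are one class to them, and where a whole thing is asked for, a point or a joint stands for the part that bears it (a point fixed in the world has none). Each returns a list of dicts, best first, with "score" (0 to 1); they miss things now and then, are a little off and sometimes report something else, mostly with a low value. They report only what shows in the picture. A call takes as long as a camera call.
- ctrl.look_for(camera, label): "rect" ([left, top, right, bottom] in pixels, round what is visible of it).
The state is a dict: "t": time; "qpos": joint angles; "qvel": joint speeds; "joint_torque": joint torques, N m; "ee_pos": TCP position; "orientation": TCP orientation; "ft_force": force on the tool from outside, world axes, zero at the start; "moment": the same for the moment, N m; "width": finger opening in mm; "grasp_force": force on a finger pad.
Only numpy, scipy, OpenCV 4.12 (cv2) and the standard library are available. Lean on these libraries where they do the work, as an engineer would, in place of code of your own. Each camera call takes 0.05 s, during which the arm holds its last target. There are 200 camera calls.

## Working session

There is one attempt and no reset: what is moved stays moved. The work goes in short steps, Python scripts to look and compute and a shell command to move; the robot and the scene stay as the last step left them, time stands still between calls to the robot, and variables do not carry over. Pictures are saved under pics/ and viewed, at most 10 in all, crops included, and the job is handed in when it is done.

```bash
mkdir -p pics
python3 - <<'E'
from workcell import ctrl
import cv2,numpy as np
np.set_printoptions(precision=3,suppress=True)
o=ctrl.get_obs();print(o)
print(ctrl.hold_point_z)
for c in("scene","side"):
    im=ctrl.get_image(c);cv2.imwrite(f"pics/{c}0.png",im[:,:,::-1])
    print(c,ctrl.camera_info(c))
    for l in("bar_a","bin_a","unit_a"):
        for d in ctrl.look_for(c,l)[:5]:print(l,np.round(d["rect"]),round(d["score"],2))
E
```

```text
{'t': 0.0, 'qpos': array([-1.16 ,  0.424,  1.631,  0.   ,  1.089, -0.019]), 'qvel': array([0., 0., 0., 0., 0., 0.]), 'joint_torque': array([ -0.002, -54.463, -27.367,   0.064,   0.023,  -0.   ]), 'ee_pos': array([ 260.25 , -567.668,  221.948]), 'orientation': array([-3.068, -0.67 ,  0.   ]), 'ft_force': array([-0.198,  0.073,  0.764]), 'moment': array([-0.003,  0.   ,  0.034]), 'grasp_force': 0.0, 'width': 87.4591592779399}
18.700000000000003
scene {'camera_matrix': array([[615.527,   0.   , 311.669],
       [  0.   , 615.527, 250.857],
       [  0.   ,   0.   ,   1.   ]]), 'world_from_camera': array([[   0.775,    0.482,   -0.408, -159.075],
       [  -0.631,    0.598,   -0.493, -965.753],
       [   0.007,    0.641,    0.768, 1432.274],
       [   0.   ,    0.   ,    0.   ,    1.   ]])}
bar_a [226. 154. 252. 185.] 0.8
bar_a [282. 214. 314. 248.] 0.72
bar_a [258. 179. 292. 225.] 0.64
bin_a [285. 219. 315. 248.] 0.74
bin_a [258. 182. 288. 221.] 0.62
bin_a [223. 157. 252. 188.] 0.59
unit_a [257. 180. 321. 234.] 0.82
unit_a [282. 214. 343. 259.] 0.74
unit_a [228. 154. 282. 192.] 0.67
side {'camera_matrix': array([[481.99 ,   0.   , 322.949],
       [  0.   , 481.99 , 238.258],
       [  0.   ,   0.   ,   1.   ]]), 'world_from_camera': array([[  -0.739,   -0.397,    0.545, 1149.045],
       [   0.674,   -0.451,    0.585,  533.625],
       [   0.014,    0.799,    0.601,  785.568],
       [   0.   ,    0.   ,    0.   ,    1.   ]])}
bar_a [285. 201. 399. 319.] 0.69
bar_a [326. 205. 398. 261.] 0.67
bar_a [427. 265. 516. 347.] 0.63
bin_a [426. 264. 514. 346.] 0.94
bin_a [324. 199. 396. 261.] 0.76
bin_a [363. 234. 442. 305.] 0.64
unit_a [283. 199. 400. 318.] 0.93
unit_a [323. 236. 446. 367.] 0.9
unit_a [384. 262. 520. 415.] 0.74
```

View pics/scene0.png

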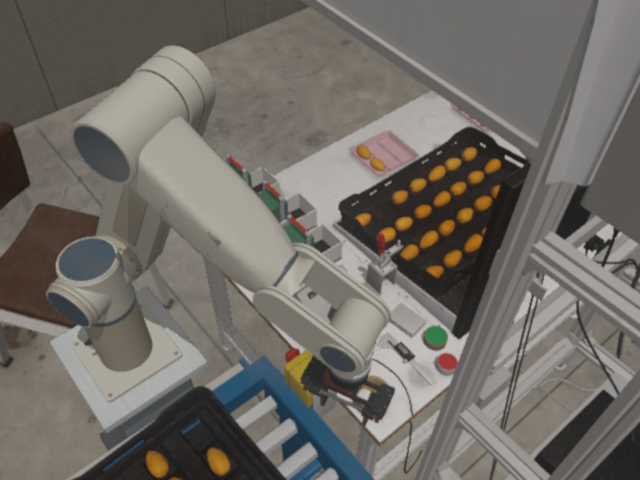

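View pics/side0.png

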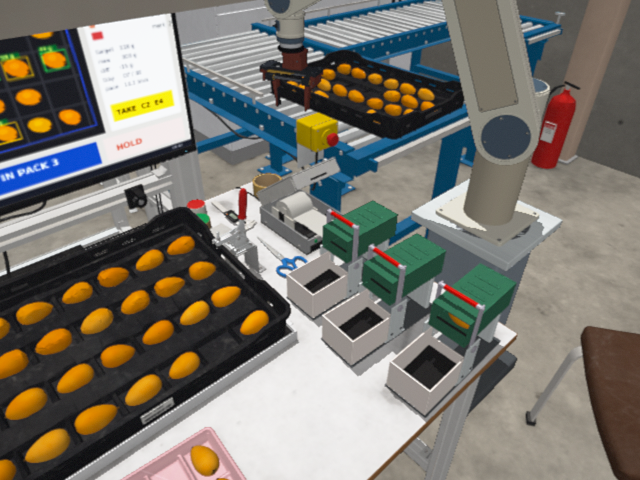

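The side view shows the three bins with their red bars at about (343,218), (387,258) and (461,295). An orange patch shows in the mouth of the nearest one. Next I'll get the bar endpoints from the red mask on the z=190 plane.

```bash
cat > h.py <<'E'
import cv2,numpy as np
from workcell import ctrl
np.set_printoptions(precision=3,suppress=True)
def ray(info,uv,z):
    K=info["camera_matrix"];T=info["world_from_camera"]
    d=np.linalg.inv(K)@[uv[0],uv[1],1];d=T[:3,:3]@(d*[1,-1,-1]);o=T[:3,3]
    return o+d*(z-o[2])/d[2]
def bars(cam,rgb,box,z=190,amin=25,rt=120):
    i=rgb.astype(int);m=((i[:,:,0]>rt)&(i[:,:,1]<0.4*i[:,:,0])&(i[:,:,2]<0.45*i[:,:,0])).astype(np.uint8)
    k=np.zeros_like(m);k[box[1]:box[3],box[0]:box[2]]=1;m*=k
    n,l,s,c=cv2.connectedComponentsWithStats(m)
    info=ctrl.camera_info(cam)
    for j in range(1,n):
        if s[j,4]<amin:continue
        p=np.argwhere(l==j)[:,::-1].astype(float);mu=p.mean(0);v=np.linalg.svd(p-mu,full_matrices=False)[2][0];t=(p-mu)@v
        A,B=ray(info,mu+v*t.min(),z),ray(info,mu+v*t.max(),z);d=A-B
        if d[1]<0:d=-d
        print(cam,mu,"n",len(p),"mid",(A+B)[:2]/2,"len",np.hypot(*d[:2]),"yaw of pour x",np.arctan2(-d[0],d[1]))
E
python3 - <<'E'
from h import *
bars("side",cv2.imread("pics/side0.png")[:,:,::-1],(320,195,520,350))
bars("scene",cv2.imread("pics/scene0.png")[:,:,::-1],(210,140,330,260))
E
```

```text
side [341.521 218.479] n 94 mid [529.743 -73.671] len 65.31171594159724 yaw of pour x -0.0081806432165768
side [386.048 256.84 ] n 125 mid [556.366  79.115] len 64.8531294623767 yaw of pour x -0.039811215189880914
side [460.259 295.359] n 170 mid [538.735 240.068] len 66.70281324920468 yaw of pour x 0.019535636968532662
scene [235.276 163.069] n 29 mid [539.472 240.563] len 59.01223744656835 yaw of pour x 0.037547147782273145
scene [296.917 223.639] n 36 mid [531.319 -70.317] len 59.7423881511239 yaw of pour x -0.03196101552193693
```

Bars: bin 1 is at (530,-73), bin 2 at (556,79) and bin 3 at (539,240), all with yaw near 0. I'll close the fingers, turn the tool so its x lies along world x, and go behind bar 1 at a safe height.

```bash
python3 -m creep '[{"translation":[0,0,-40],"angular":[0,0,0],"jaw":0},{"translation":[40,-35,-80],"angular":[0,0,0.1],"jaw":0},{"translation":[80,-70,-80],"angular":[0,0,0.2],"jaw":0},{"translation":[120,-105,-80],"angular":[0,0,0.3],"jaw":0},{"translation":[160,-140,-80],"angular":[0,0,0.429],"jaw":0},{"translation":[200,-175,-80],"angular":[0,0,0.429],"jaw":0},{"translation":[240,-210,-80],"angular":[0,0,0.429],"jaw":0},{"translation":[280,-245,-80],"angular":[0,0,0.429],"jaw":0}]'
```

```text
t: 1.4
ee_pos: [413.4, -227.2, 303.0]
orientation: [3.141, 0.001, 0.001]
ft_force: [1.1, 0.8, -0.5]
width: 11.2
grasp_force: 0.0
```

```bash
python3 -m creep '[{"translation":[26,-52,0],"angular":[0,0,0],"jaw":0},{"translation":[52,-104,0],"angular":[0,0,0],"jaw":0},{"translation":[77,-155,0],"angular":[0,0,0],"jaw":0},{"translation":[77,-155,35],"angular":[0,0,0],"jaw":0},{"translation":[77,-155,70],"angular":[0,0,0],"jaw":0},{"translation":[77,-155,100],"angular":[0,0,0],"jaw":0},{"translation":[77,-155,123],"angular":[0,0,0],"jaw":0},{"translation":[77,-155,123],"angular":[0,0,0],"jaw":0}]'
python3 - <<'E'
from h import *
for c in("side","wrist"):
    im=ctrl.get_image(c);cv2.imwrite(f"pics/{c}1.png",im[:,:,::-1])
    bars(c,im,(0,0,640,480) if c=="wrist" else (320,195,520,350))
o=ctrl.get_obs();print(o["ee_pos"],o["ft_force"],o["qpos"])
E
```

```text
t: 2.4
ee_pos: [488.6, -73.5, 178.4]
orientation: [-3.141, -0.001, 0.005]
ft_force: [-0.7, 0.7, 0.2]
width: 0.5
grasp_force: 0.0
side [341.495 218.381] n 97 mid [529.534 -73.783] len 65.05565169149658 yaw of pour x -0.00086585748204902
side [386.331 257.066] n 121 mid [556.47   78.817] len 65.04759917309283 yaw of pour x -0.0236725889762445
side [460.199 295.339] n 171 mid [538.773 240.082] len 66.67523718680471 yaw of pour x 0.021427819328514112
wrist [ 10.061 174.488] n 330 mid [556.986  55.876] len 9.219401222898142 yaw of pour x -0.028228824705418012
wrist [315.599 236.984] n 2834 mid [529.591 -70.402] len 69.42098675772286 yaw of pour x -0.020225445167398895
[490.17  -73.781 180.277] [-0.112  0.235  0.11 ] [-0.173  0.294  1.946 -0.     0.901  1.397]
```

View pics/side1.png

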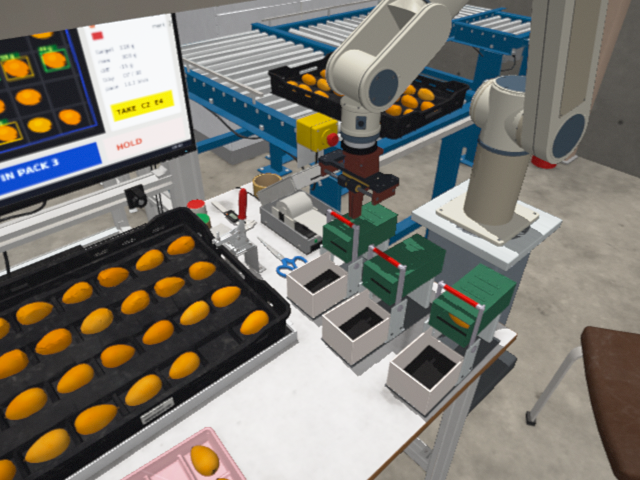

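View pics/wrist1.png

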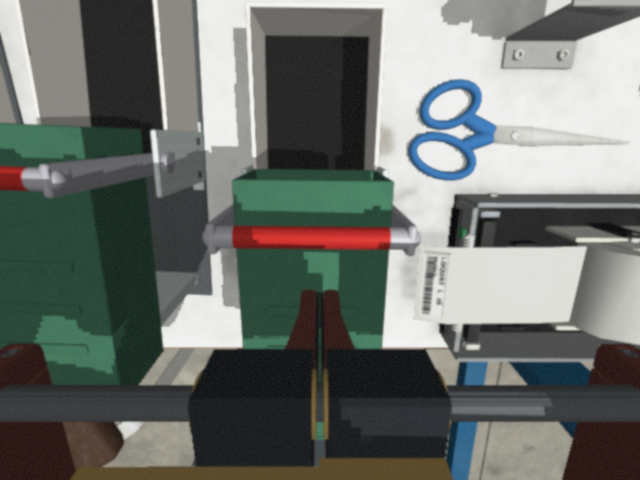

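Side and wrist views agree: the fingers sit behind bar 1 at (530,-72) with clearance above the hood (wrist bar at row 237). I'll take an averaged baseline, then nudge to about 10 mm past contact.

```bash
cat >> h.py <<'E'
def feel(n=8):
    F=[];P=[]
    for _ in range(n):
        im=ctrl.get_image("side");o=ctrl.get_obs();F.append(o["ft_force"]);P.append(o["ee_pos"])
    print("t",o["t"],"F",np.mean(F,0),"sd",np.std(F,0),"pos",np.mean(P,0))
    bars("side",im,(320,195,520,350));return im
E
python3 -c "
from h import *
feel()"
python3 -m creep '[{"translation":[10,0,0],"angular":[0,0,0],"jaw":0},{"translation":[18,0,0],"angular":[0,0,0],"jaw":0},{"translation":[24,0,0],"angular":[0,0,0],"jaw":0},{"translation":[28,0,0],"angular":[0,0,0],"jaw":0},{"translation":[32,0,0],"angular":[0,0,0],"jaw":0},{"translation":[36,0,0],"angular":[0,0,0],"jaw":0},{"translation":[36,0,0],"angular":[0,0,0],"jaw":0},{"translation":[36,0,0],"angular":[0,0,0],"jaw":0}]'
python3 -c "
from h import *
feel()"
```

```text
t 2.9 F [0.044 0.007 0.22 ] sd [0.508 0.637 0.362] pos [490.34  -73.806 180.583]
side [341.495 218.381] n 97 mid [529.534 -73.783] len 65.05565169149658 yaw of pour x -0.00086585748204902
side [386.537 257.19 ] n 121 mid [556.464  79.149] len 64.37079307204294 yaw of pour x -0.018058739787934718
side [460.343 295.442] n 172 mid [538.802 240.08 ] len 66.74508386195787 yaw of pour x 0.01611894646856642
t: 3.9
ee_pos: [525.4, -73.6, 179.5]
orientation: [-3.142, -0.001, 0.001]
ft_force: [-1.8, -0.2, -1.1]
width: 0.5
grasp_force: 1.1
t 4.3 F [-2.212 -0.231 -1.771] sd [0.603 0.538 0.389] pos [525.522 -73.606 179.574]
side [337.537 220.585] n 82 mid [541.843 -72.63 ] len 64.76864619144305 yaw of pour x -0.017686868618193477
side [385.9   256.855] n 110 mid [556.618  78.868] len 65.46395539514121 yaw of pour x -0.03770491633424887
side [460.259 295.359] n 170 mid [538.735 240.068] len 66.70281324920468 yaw of pour x 0.019535636968532662
```

Bin 1 needs about 2.1 N against 1.1 N empty, so it holds fruit. Next I'll work out the push along the arc, leaning the tool with the bar.

Run:
```python
import numpy as np
def tcp(th,k=.6,h=10):
    f=k*th;return 100*np.sin(th)-15*np.cos(f)-h*np.sin(f),100*np.cos(th)+15*np.sin(f)-h*np.cos(f),f
x0,z0=-4.1,90.   # TCP relative to axle now
def show(ths,p0,f0):
    for th in ths:
        x,z,f=tcp(th);dx,dz=x-p0[0],z-p0[1];c,s=np.cos(f0),np.sin(f0)
        print("th %.2f tx %.0f tz %.0f ang %.2f"%(th,dx*c-dz*s,-(dx*s+dz*c),-(f-f0)))
A=np.linspace(.15,.65,7);show(A,(x0,z0),0)
print();p=tcp(.65);show(np.r_[np.linspace(.7,1.1,8)],p[:2],p[2])
```

```text
th 0.15 tx 3 tz -0 ang -0.09
th 0.23 tx 11 tz 1 ang -0.14
th 0.32 tx 19 tz 2 ang -0.19
th 0.40 tx 26 tz 4 ang -0.24
th 0.48 tx 33 tz 7 ang -0.29
th 0.57 tx 40 tz 10 ang -0.34
th 0.65 tx 47 tz 14 ang -0.39

th 0.70 tx 5 tz 1 ang -0.03
th 0.76 tx 10 tz 2 ang -0.06
th 0.81 tx 15 tz 4 ang -0.10
th 0.87 tx 19 tz 6 ang -0.13
th 0.93 tx 24 tz 8 ang -0.17
th 0.99 tx 29 tz 11 ang -0.20
th 1.04 tx 33 tz 13 ang -0.24
th 1.10 tx 37 tz 16 ang -0.27
```

```bash
python3 -m creep '[{"translation":[3,0,0],"angular":[0,-0.09,0],"jaw":0},{"translation":[11,0,1],"angular":[0,-0.14,0],"jaw":0},{"translation":[19,0,2],"angular":[0,-0.19,0],"jaw":0},{"translation":[26,0,4],"angular":[0,-0.24,0],"jaw":0},{"translation":[33,0,7],"angular":[0,-0.29,0],"jaw":0},{"translation":[40,0,10],"angular":[0,-0.34,0],"jaw":0},{"translation":[47,0,14],"angular":[0,-0.39,0],"jaw":0},{"translation":[47,0,14],"angular":[0,-0.39,0],"jaw":0}]'
```

```text
t: 5.3
ee_pos: [574.0, -73.5, 165.0]
orientation: [3.082, 0.002, -0.606]
ft_force: [0.4, -0.2, 1.5]
width: 0.4
grasp_force: 0.6
```

```bash
python3 -m creep '[{"translation":[5,0,1],"angular":[0,-0.03,0],"jaw":0},{"translation":[10,0,2],"angular":[0,-0.06,0],"jaw":0},{"translation":[15,0,4],"angular":[0,-0.10,0],"jaw":0},{"translation":[19,0,6],"angular":[0,-0.13,0],"jaw":0},{"translation":[24,0,8],"angular":[0,-0.17,0],"jaw":0},{"translation":[29,0,11],"angular":[0,-0.20,0],"jaw":0},{"translation":[33,0,13],"angular":[0,-0.24,0],"jaw":0},{"translation":[37,0,16],"angular":[0,-0.27,0],"jaw":0}]'
python3 - <<'E'
from h import *
im=ctrl.get_image("side");cv2.imwrite("pics/side2.png",cv2.resize(im[150:400,240:560,::-1],None,fx=2,fy=2))
E
```

```text
t: 6.3
ee_pos: [601.2, -73.6, 136.4]
orientation: [2.971, 0.001, -1.02]
ft_force: [0.1, 0.2, -0.4]
width: 0.7
grasp_force: 0.0
```

View pics/side2.png

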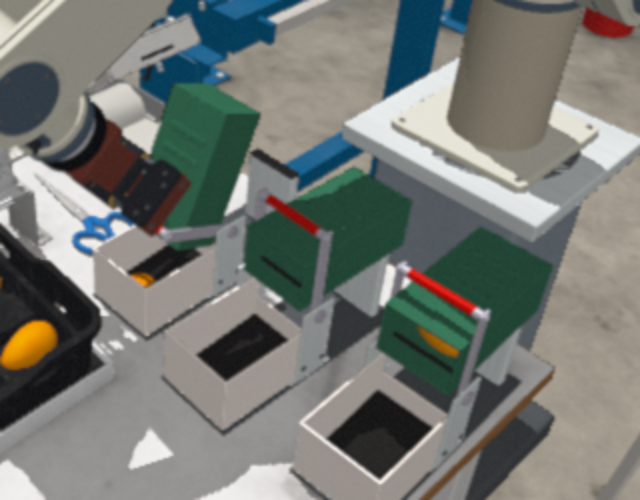

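Bin 1 lies on its stop and there is orange fruit in its pan (crop pixel 145,280). I'll retreat along the fingers, rise, straighten and move over to bin 2.

```bash
python3 -m creep '[{"translation":[0,0,-30],"angular":[0,0,0],"jaw":0},{"translation":[0,0,-60],"angular":[0,0,0],"jaw":0},{"translation":[-37,0,-107],"angular":[0,0,0],"jaw":0},{"translation":[-74,0,-155],"angular":[0,0,0],"jaw":0},{"translation":[-74,-50,-155],"angular":[0,0.16,0],"jaw":0},{"translation":[-74,-100,-155],"angular":[0,0.32,0],"jaw":0},{"translation":[-74,-152,-155],"angular":[0,0.48,0],"jaw":0},{"translation":[-74,-152,-155],"angular":[0,0.66,0],"jaw":0}]'
```

```text
t: 7.35
ee_pos: [637.6, 81.8, 305.5]
orientation: [-3.14, -0.007, -0.011]
ft_force: [-0.5, 0.4, -0.1]
width: 0.1
grasp_force: 0.0
```

```bash
python3 -m creep '[{"translation":[-40,0,0],"angular":[0,0,0],"jaw":0},{"translation":[-80,1,0],"angular":[0,0,0],"jaw":0},{"translation":[-122,2,0],"angular":[0,0,0],"jaw":0},{"translation":[-122,2,40],"angular":[0,0,0],"jaw":0},{"translation":[-122,2,80],"angular":[0,0,0],"jaw":0},{"translation":[-122,2,110],"angular":[0,0,0],"jaw":0},{"translation":[-122,2,124],"angular":[0,0,0],"jaw":0},{"translation":[-122,2,124],"angular":[0,0,0],"jaw":0}]'
python3 -c "
from h import *
feel()"
```

```text
t: 8.35
ee_pos: [515.1, 76.3, 180.3]
orientation: [3.141, 0.001, -0.002]
ft_force: [0.6, -0.0, 0.4]
width: 0.3
grasp_force: 0.0
t 8.75 F [-0.04  -0.058  0.115] sd [0.529 0.651 0.497] pos [516.035  76.411 181.591]
side [385.869 256.662] n 130 mid [556.221  78.724] len 65.54811600456247 yaw of pour x -0.03983227989467939
side [460.943 295.86 ] n 157 mid [538.972 240.162] len 66.48889095302468 yaw of pour x 0.034499764590696945
```

```bash
python3 -m creep '[{"translation":[10,0,0],"angular":[0,0,0],"jaw":0},{"translation":[18,0,0],"angular":[0,0,0],"jaw":0},{"translation":[24,0,0],"angular":[0,0,0],"jaw":0},{"translation":[28,0,0],"angular":[0,0,0],"jaw":0},{"translation":[32,0,0],"angular":[0,0,0],"jaw":0},{"translation":[36,0,0],"angular":[0,0,0],"jaw":0},{"translation":[36,0,0],"angular":[0,0,0],"jaw":0},{"translation":[36,0,0],"angular":[0,0,0],"jaw":0}]'
python3 -c "
from h import *
feel(16)"
```

```text
t: 9.75
ee_pos: [551.2, 76.4, 180.5]
orientation: [-3.142, -0.001, 0.001]
ft_force: [-2.2, 0.0, -1.0]
width: 0.2
grasp_force: 0.5
t 10.55 F [-1.478 -0.078 -0.536] sd [0.568 0.617 0.475] pos [551.261  76.392 180.605]
side [381.347 258.847] n 118 mid [568.007  78.734] len 67.00324788238017 yaw of pour x -0.05327857213068247
side [460.859 295.827] n 156 mid [539.007 240.171] len 66.49255378485925 yaw of pour x 0.03408086154572417
```

1.4–1.5 N is ambiguous. I'll back off 5 mm to reverse the friction, then average for longer.

```bash
python3 -m creep '[{"translation":[-2,0,0],"angular":[0,0,0],"jaw":0},{"translation":[-4,0,0],"angular":[0,0,0],"jaw":0},{"translation":[-5,0,0],"angular":[0,0,0],"jaw":0},{"translation":[-5,0,0],"angular":[0,0,0],"jaw":0},{"translation":[-5,0,0],"angular":[0,0,0],"jaw":0},{"translation":[-5,0,0],"angular":[0,0,0],"jaw":0},{"translation":[-5,0,0],"angular":[0,0,0],"jaw":0},{"translation":[-5,0,0],"angular":[0,0,0],"jaw":0}]'
python3 -c "
from h import *
feel(30)"
```

```text
t: 11.55
ee_pos: [546.4, 76.4, 180.6]
orientation: [3.142, 0.001, 0.0]
ft_force: [-0.1, 1.2, 0.9]
width: 0.5
grasp_force: 0.5
t 13.05 F [-1.209  0.478  0.665] sd [0.493 0.466 0.387] pos [546.368  76.355 180.641]
side [383.125 257.688] n 112 mid [562.717  78.63 ] len 65.83550031123552 yaw of pour x -0.05351880654379104
side [460.943 295.81 ] n 158 mid [538.87 240.14] len 66.45571955883152 yaw of pour x 0.037417111012165216
```

Bin 2 is probably empty at 1.21 N. Now bin 3.

```bash
python3 -m creep '[{"translation":[-30,0,0],"angular":[0,0,0],"jaw":0},{"translation":[-40,0,-30],"angular":[0,0,0],"jaw":0},{"translation":[-48,-55,-50],"angular":[0,0,0],"jaw":0},{"translation":[-48,-110,-50],"angular":[0,0,0],"jaw":0},{"translation":[-48,-164,-50],"angular":[0,0,0],"jaw":0},{"translation":[-48,-164,-20],"angular":[0,0,0],"jaw":0},{"translation":[-48,-164,0],"angular":[0,0,0],"jaw":0},{"translation":[-48,-164,0],"angular":[0,0,0],"jaw":0}]'
python3 -c "
from h import *
feel(8)"
```

```text
t: 14.05
ee_pos: [497.4, 240.1, 179.3]
orientation: [3.14, 0.002, -0.004]
ft_force: [0.4, -0.1, 0.2]
width: 0.3
grasp_force: 0.0
t 14.45 F [0.466 0.043 0.066] sd [0.504 0.359 0.311] pos [498.77  240.376 181.368]
side [385.952 256.77 ] n 126 mid [556.339  78.766] len 65.57713703094232 yaw of pour x -0.04098636108355685
side [460.196 295.173] n 179 mid [538.41  239.835] len 66.49682464971723 yaw of pour x 0.015513211842610052
```

```bash
python3 -m creep '[{"translation":[10,0,0],"angular":[0,0,0],"jaw":0},{"translation":[18,0,0],"angular":[0,0,0],"jaw":0},{"translation":[24,0,0],"angular":[0,0,0],"jaw":0},{"translation":[28,0,0],"angular":[0,0,0],"jaw":0},{"translation":[32,0,0],"angular":[0,0,0],"jaw":0},{"translation":[36,0,0],"angular":[0,0,0],"jaw":0},{"translation":[36,0,0],"angular":[0,0,0],"jaw":0},{"translation":[36,0,0],"angular":[0,0,0],"jaw":0}]'
python3 -c "
from h import *
feel(24)"
```

```text
t: 15.45
ee_pos: [534.0, 240.3, 180.5]
orientation: [3.141, 0.001, -0.001]
ft_force: [-1.8, 0.4, -0.9]
width: 0.2
grasp_force: 0.9
t 16.65 F [-1.831  0.126 -1.251] sd [0.454 0.633 0.449] pos [534.138 240.291 180.58 ]
side [385.952 256.77 ] n 126 mid [556.339  78.766] len 65.57713703094232 yaw of pour x -0.04098636108355685
side [455.846 298.068] n 162 mid [550.455 240.528] len 66.80683125972773 yaw of pour x 0.006959825093171048
```

```bash
python3 -m creep '[{"translation":[-2,0,0],"angular":[0,0,0],"jaw":0},{"translation":[-4,0,0],"angular":[0,0,0],"jaw":0},{"translation":[-5,0,0],"angular":[0,0,0],"jaw":0},{"translation":[-5,0,0],"angular":[0,0,0],"jaw":0},{"translation":[-5,0,0],"angular":[0,0,0],"jaw":0},{"translation":[-5,0,0],"angular":[0,0,0],"jaw":0},{"translation":[-5,0,0],"angular":[0,0,0],"jaw":0},{"translation":[-5,0,0],"angular":[0,0,0],"jaw":0}]'
python3 - <<'E'
from h import *
im=feel(30)
cv2.imwrite("pics/side3.png",cv2.resize(im[190:420,270:530,::-1],None,fx=3,fy=2.6,interpolation=cv2.INTER_CUBIC))
E
```

```text
t: 17.65
ee_pos: [529.3, 240.4, 180.7]
orientation: [-3.141, -0.001, -0.0]
ft_force: [-1.7, -1.4, 1.0]
width: 0.8
grasp_force: 0.9
t 19.15 F [-1.682 -0.719  1.292] sd [0.594 0.388 0.569] pos [529.257 240.388 180.657]
side [385.952 256.77 ] n 126 mid [556.339  78.766] len 65.57713703094232 yaw of pour x -0.04098636108355685
side [457.944 296.869] n 160 mid [545.087 240.508] len 66.57215124859816 yaw of pour x 0.010693393488425322
```

View pics/side3.png

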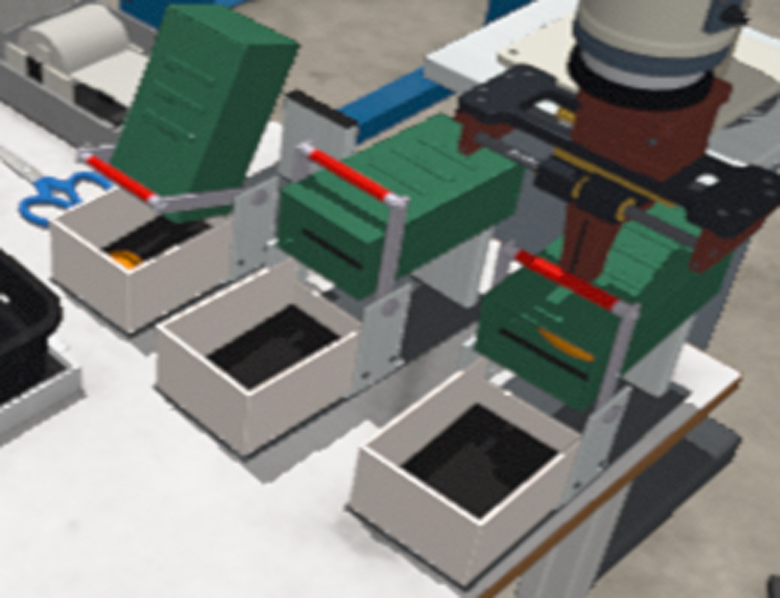

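Bin 3 reads 1.7–1.8 N and an orange patch shows in its mouth (crop 565,345), so it is loaded; bin 2 is empty. I'll tip bin 3 to 0.7 rad first and check for fruit in the pan before committing.

```bash
python3 -m creep '[{"translation":[8,0,0],"angular":[0,-0.09,0],"jaw":0},{"translation":[16,0,1],"angular":[0,-0.14,0],"jaw":0},{"translation":[24,0,2],"angular":[0,-0.19,0],"jaw":0},{"translation":[31,0,4],"angular":[0,-0.24,0],"jaw":0},{"translation":[38,0,7],"angular":[0,-0.29,0],"jaw":0},{"translation":[45,0,10],"angular":[0,-0.34,0],"jaw":0},{"translation":[52,0,14],"angular":[0,-0.39,0],"jaw":0},{"translation":[56,0,17],"angular":[0,-0.42,0],"jaw":0}]'
python3 - <<'E'
from h import *
im=feel(10)
cv2.imwrite("pics/side4.png",cv2.resize(im[190:420,270:530,::-1],None,fx=3,fy=2.6,interpolation=cv2.INTER_CUBIC))
E
```

```text
t: 20.15
ee_pos: [585.9, 240.4, 163.1]
orientation: [3.072, 0.001, -0.656]
ft_force: [-0.0, 0.4, 0.3]
width: 0.7
grasp_force: 0.3
t 20.65 F [-0.37   0.064 -0.147] sd [0.418 0.498 0.466] pos [585.225 240.378 163.511]
side [381.788 253.938] n 80 mid [555.886  67.859] len 42.221343207617316 yaw of pour x -0.029081282723004316
side [436.475 322.675] n 160 mid [624.387 252.632] len 64.09259172390783 yaw of pour x 0.01820883278151904
```

View pics/side4.png

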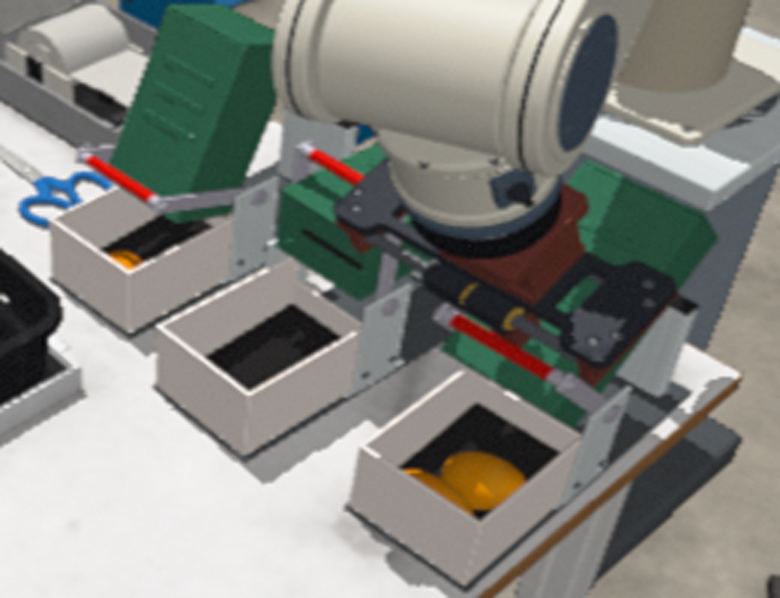

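Two loquats lie in pan 3 (crop 435,485 and 485,475) and one in pan 1, which accounts for all three. Bin 2 is therefore empty. I'll finish tipping bin 3.

```bash
python3 -m creep '[{"translation":[5,0,1],"angular":[0,-0.03,0],"jaw":0},{"translation":[10,0,3],"angular":[0,-0.07,0],"jaw":0},{"translation":[14,0,5],"angular":[0,-0.10,0],"jaw":0},{"translation":[19,0,7],"angular":[0,-0.14,0],"jaw":0},{"translation":[24,0,10],"angular":[0,-0.17,0],"jaw":0},{"translation":[28,0,12],"angular":[0,-0.21,0],"jaw":0},{"translation":[32,0,15],"angular":[0,-0.24,0],"jaw":0},{"translation":[32,0,15],"angular":[0,-0.24,0],"jaw":0}]'
python3 -m creep '[{"translation":[0,0,-30],"angular":[0,0,0],"jaw":0},{"translation":[0,0,-60],"angular":[0,0,0],"jaw":0},{"translation":[-37,0,-107],"angular":[0,0,0],"jaw":0},{"translation":[-74,0,-155],"angular":[0,0,0],"jaw":0},{"translation":[-74,0,-155],"angular":[0,0.16,0],"jaw":0},{"translation":[-74,0,-155],"angular":[0,0.32,0],"jaw":0},{"translation":[-74,0,-155],"angular":[0,0.48,0],"jaw":0},{"translation":[-74,0,-155],"angular":[0,0.66,0],"jaw":0}]'
python3 - <<'E'
from h import *
im=feel(4)
cv2.imwrite("pics/side5.png",cv2.resize(im[190:420,270:530,::-1],None,fx=3,fy=2.6,interpolation=cv2.INTER_CUBIC))
im=ctrl.get_image("wrist");cv2.imwrite("pics/wrist5.png",im[:,:,::-1])
E
```

```text
t: 21.65
ee_pos: [608.3, 240.2, 135.6]
orientation: [2.971, 0.001, -1.02]
ft_force: [0.3, -0.7, -0.5]
width: 0.4
grasp_force: 0.0
t: 22.65
ee_pos: [645.3, 240.5, 306.1]
orientation: [-3.141, -0.002, -0.012]
ft_force: [1.2, -0.2, 0.7]
width: 0.5
grasp_force: 0.0
t 22.85 F [-0.489  0.286  0.162] sd [1.049 0.256 0.618] pos [642.632 240.603 306.041]
side [386.048 256.84 ] n 125 mid [556.366  79.115] len 64.8531294623767 yaw of pour x -0.039811215189880914
side [418.592 342.075] n 120 mid [680.154 261.125] len 42.78457228255055 yaw of pour x 0.030708101851782788
```

View pics/side5.png

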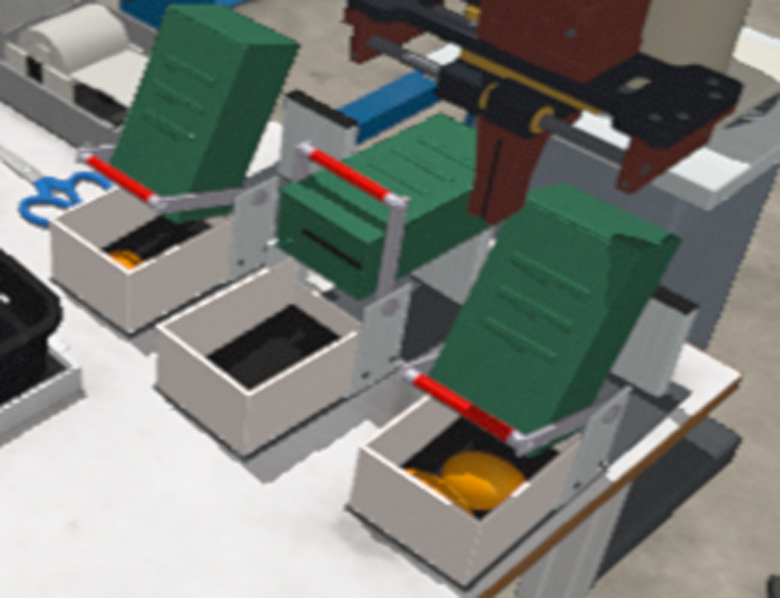

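View pics/wrist5.png

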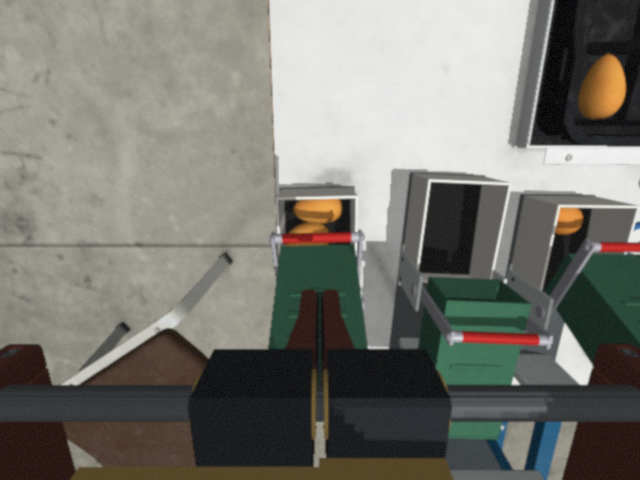

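Bins 1 and 3 rest on their stops with one and two loquats in their pans (wrist 565,220; 317,210 and 305,232). Bin 2 is level with an empty pan, and the arm is clear, so I'll hand it in.

```bash
python3 -c "
from workcell import ctrl
print(ctrl.close_job())"
```

```text
the job is handed in; nothing more can be done
None
```

I handed the job in at about 23 s; it returned no verdict. The two loaded bins (nearest y = -73 and y = 240 mm) are tipped onto their stops with one and two loquats in their pans, the empty middle bin stands level, and I did not measure whether any fruit leans on a bin.

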